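# Set up the sample row in order of height

### The job

Set the row tray onto the base block so that its four corner pins drop into the sockets and it lies flat. Then stand the four containers upright on its four rubber pads, one on each and centred, in order of height along the row: the shortest on the pad at the end where the brass post stands, the tallest at the other end. Do not knock any container over.

Things in the scene. Friction and masses are not known exactly. Their poses are not given: they have to be found in the camera images.
- base_block: Fixed grey block, 80 mm (x) by 326 mm (y, along the row), 28 mm high, with a 34 mm wide lug at each end (406 mm over all). Four round sockets in its top, 14 mm wide, 16 deep, 2 mm chamfer, at x +-27, y +-150 mm. Origin: centre of the underside, on the table, z up. With the tray seated, the pads are at x 0, y +-44 and +-122 mm, their tops 37.5 mm above the table.
- row_tray: Loose aluminium tray, 0.28-0.46 kg: plate 80 (x) by 326 (y) by 8 mm on four tapered pins, 9 mm thick, 12 long, at x +-27, y +-150; stands on them at first. Origin: centre, at pin tip level, z up (16 mm above the table once seated). Plate top at z 20. Four rubber pads, 1.5 mm thick, at y +-44, +-122. Black grip fin in the middle, 12 (x) by 28 (y), z 20 to 60 mm. Same after a half turn.
- end_post: Upright brass post, 18 mm in diameter and 42 mm high, fixed on one of the two end lugs of the base block, 184 mm from the block's centre (the other lug has only a flat black cap). It marks the end of the row where the shortest container belongs. Origin: centre of its foot, 28 mm above the table.
- yellow_tub: Yellow round screw tub, 66 mm in diameter, 41 mm high, 0.04 kg; the shortest. Loose, stands upright on the table. Origin: centre of the underside, z up.
- film_tub_2: Black round film tub with a grey lid, 34 mm in diameter at the top, 50 mm high, 0.015 kg; second in height. Loose, stands upright on the table. Origin: centre of the underside, z up.
- vial_3: Slim clear vial with a pale screw cap, 23 mm in diameter (cap 20 mm, from 46 mm up), 62 mm high, 0.02 kg; third in height. Loose, stands upright on the table. Origin: centre of the underside, z up.
- spirit_bottle: Brown glass bottle with a black cap, 62 mm in diameter over the body, 117 mm high, 0.14 to 0.28 kg; the tallest. Loose, stands upright on the table. Origin: centre of the underside, z up.
Mind the look-alikes: they are no part of the job. Of the things shaped like the film_tub_2, the black one is meant.

How it is judged:
By the outcome, as a careful person would: the job done as asked, in the order asked, and still so for the second after the job is handed in, with the robot touching nothing.
It also fails if it takes over 133 s, if anything falls off the work surface, if the arm or the gripper's body presses on something with over 40 N, if the wrist force passes 120 N, or if a joint passes its speed limit or range.

### The arm

A 6-joint arm with a two-finger parallel gripper is mounted at the origin on the work surface; the furniture and walls round the work are solid. World frame = base frame: x ahead of the robot, y to its left, z up, the work surface at z = 0. Lengths are in m, angles in rad, forces in N, time in s.
With the tool pointing down it reaches from about 0.35 to 0.775 m from the base axis. Payload 7.3 kg.
Tool frame: the origin (TCP) lies midway between the tips of the shut fingers; the grasp point (between the pads) lies 19 mm behind it (robot.tcp_to_grasp is the distance from the TCP to the grasp point, in m); z points along the fingers, y is the line along which they close (so a half turn about z gives the same grasp; the last joint's range is limited). The gripper opens to 92 mm and grips with 3 to 60 N. Pads are 19 mm wide; open, the fingers measure 130 mm over their backs; the gripper's body (75 mm by 190 mm) begins 47 mm behind the grasp point.
Start: joints at [1.043, 0.342, 1.524, -0, 1.275, -0.146], TCP at [0.196, 0.487, 0.189] pointing down, gripper open.
Joint ranges: [-2.53, 2.53], [-0.77, 2.02], [0.04, 2.7], [-1, 4.14], [0.28, 2.66], [-3.11, 3.11]. Speed limits (rad/s): [2.57, 2.57, 3.14, 3.14, 3.14, 3.14].

### API

Orientations are given as [roll, pitch, yaw] about the fixed x, y, z axes, in that order (R = Rz(yaw) Ry(pitch) Rx(roll)).
In Python, from cell import readout, cams, ticket, robot gives the robot as it stands. The module is installed in compiled form; this text tells all that it offers.
- The arm moves only by the tool jog_arm, never from a script. Its argument "plan" is a list of rows, each a list of 5 numbers: the shift along the world's x, y, z each as a share of 0.08 m, from -1 to 1, then the turn about the world's z as a share of 90 degrees, from -1 to 1, then the opening, from -1 (shut) to 1 (fully open). A call has 1 to 12 rows; each row is the pose to reach, as a shift and turn from the pose commanded when the call began; what a row does not reach only later rows make up. A row lasts 1/10 s, in which the tool goes at most 50 mm and 8.59 degrees, less where a joint would pass 70% of its speed; a pose out of reach is approached as far as the arm can. A call with a number of a shift or a turn outside -1 to 1 is refused whole. A call with a gripper value outside its range is refused whole. The fingers move at their own pace and stop on an object; "squeeze" is the grip in N (left out, the last holds). Time passes only in rows, so rows that repeat a pose let the fingers close. It gives the time, the measured TCP pose, the force, the opening and the grip force at its end, in the units of the state.
- readout.observe(): the state, without advancing time (a new reading comes with each control period).
- cams.read_camera(name): name is "scene" or "top" or "wrist"; returns the picture (400x640x3 uint8, blue, green, red); there is no depth.
- cams.calibration(name): a dict with "K" (3x3 intrinsics, pixels), "k1" (the pictures are not rectified: a ray, as slopes to the right and down, at radius r is drawn at 1 + k1 r^2 times it, then the intrinsics apply), "world_from_camera" (4x4, takes a point from camera to world coordinates). Camera axes: x right, y down, z forward; pixel columns grow to the right and rows downward; lengths in m; the calibration is good to about 2 mm. A picture is of the moment at which its call begins: read the wrist's pose just before it. calibration takes no time and is no camera call; for the wrist camera it gives the pose at the moment of the call.
- ticket.hand_in(): hands the job in; it is judged then, once.
The state is a dict: "time": time; "qpos": joint angles; "qvel": joint speeds; "joint_efforts": joint torques, N m; "tool_pos": TCP position; "tool_rot": TCP orientation; "contact_force": force on the tool from outside, world axes, zero at the start; "torque": the same for the moment, N m; "opening": finger opening in m; "grip_force": force on a finger pad.
Only numpy, scipy, OpenCV 4.12 (cv2) and the standard library are available. Lean on these libraries where they do the work, as an engineer would, in place of code of your own. Each camera call takes 0.05 s, during which the arm holds its last target. There are 200 camera calls.

## Working session

There is one attempt and no reset: what is moved stays moved. The work goes in short steps, Python scripts to look and compute and a tool call to move; the robot and the scene stay as the last step left them, time stands still between calls to the robot, and variables do not carry over. Pictures are saved under pics/ and viewed, at most 14 in all, crops included, and the job is handed in when it is done.

Besides the shell and the picture viewer there is one more tool, called after "Emit:" as name(argument=value, ...) on one line, values as JSON. jog_arm: Moves the arm, as the interface text tells. Shift numbers are shares of 0.08 m and turn numbers shares of 90 degrees, none past 1 either way. Its arguments: {"type":"object","properties":{"plan":{"type":"array"},"squeeze":{"type":"number"}},"required":["plan"]}

```bash
mkdir -p pics
python3 - <<'E'
from cell import readout,cams
import cv2
s=readout.observe();print(s)
for n in("scene","top","wrist"):
    c=cams.calibration(n);cv2.imwrite(f"pics/{n}0.png",cams.read_camera(n));print(n,c)
E
```

```text
{'time': 0.0, 'qpos': array([ 1.04299802e+00,  3.42745761e-01,  1.52503885e+00, -1.01363834e-07,
        1.27536058e+00, -1.46013974e-01]), 'qvel': array([ 5.49138290e-04,  1.07694395e-03,  9.23063834e-05,  1.17560776e-03,
        4.59587059e-05, -1.40583615e-04]), 'joint_efforts': array([-3.94507069e-04, -4.31224322e+01, -2.44219369e+01,  7.18078902e-02,
        5.58430958e-02, -1.11253182e-04]), 'tool_pos': array([0.19535297, 0.48680123, 0.18822542]), 'tool_rot': array([-3.14005663e+00, -2.25790988e-04,  2.75980818e+00]), 'contact_force': array([-0.84825567, -0.19431244, -0.04508538]), 'torque': array([0.01638845, 0.02800506, 0.01686512]), 'grip_force': 0.0, 'opening': 0.09156225098474062}
scene {'K': array([[416.96930164,   0.        , 317.71961425],
       [  0.        , 416.96930164, 194.09392467],
       [  0.        ,   0.        ,   1.        ]]), 'k1': 0.03669084977795231, 'world_from_camera': array([[ 4.81994349e-01, -5.23478117e-01,  7.02603806e-01,
        -3.87073643e-01],
       [-8.76174299e-01, -2.87777321e-01,  3.86655934e-01,
        -4.68871325e-01],
       [-2.124
[... 380 characters left out ...]
-0.02518261, -0.99505334,  0.09609723,  0.38754147],
       [-0.99960605,  0.02625572,  0.00991863,  0.01289696],
       [-0.01239267, -0.09580959, -0.99532253,  1.12765389],
       [ 0.        ,  0.        ,  0.        ,  1.        ]])}
wrist {'K': array([[346.47727759,   0.        , 322.12809953],
       [  0.        , 346.47727759, 200.17047369],
       [  0.        ,   0.        ,   1.        ]]), 'k1': -0.024947482363562135, 'world_from_camera': array([[ 0.37274062,  0.89548675,  0.24324457,  0.1310738 ],
       [ 0.92793409, -0.35923729, -0.09943285,  0.51370548],
       [-0.00165828,  0.26277759, -0.96485501,  0.38404259],
       [ 0.        ,  0.        ,  0.        ,  1.        ]])}
```

View pics/top0.png

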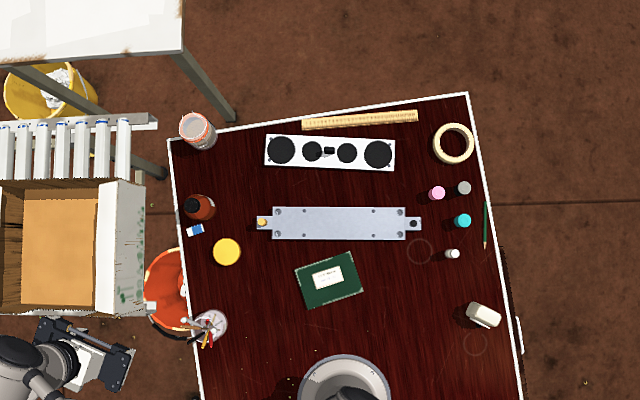

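View pics/scene0.png

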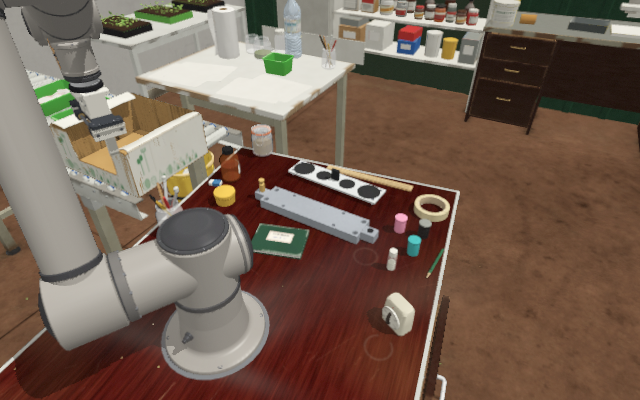

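The top view shows the block at about (340,223) with its post at (262,222), the tray at (330,152), the bottle at (200,208) and the yellow tub at (226,251). The vial is at (452,254) and the black tub with the grey lid at (464,187). I'll triangulate roughly next, then refine with the wrist camera.

```bash
cat > h.py <<'E'
import numpy as np, cv2
from cell import readout,cams
def ray(c,u,v):
    K=c["K"];d=np.array([(u-K[0,2])/K[0,0],(v-K[1,2])/K[1,1]]);p=d.copy()
    for _ in range(20): p=d/(1+c["k1"]*(p@p))
    T=c["world_from_camera"];r=T[:3,:3]@np.array([*p,1.]);return T[:3,3],r/np.linalg.norm(r)
def onz(c,u,v,z):
    o,r=ray(c,u,v);return o+r*(z-o[2])/r[2]
def proj(c,P):
    T=c["world_from_camera"];q=T[:3,:3].T@(np.asarray(P)-T[:3,3]);p=q[:2]/q[2];p=p*(1+c["k1"]*(p@p));return c["K"][:2,:2]@p+c["K"][:2,2]
def tri(obs): # [(c,u,v)]
    A=np.zeros((3,3));b=np.zeros(3)
    for c,u,v in obs:
        o,r=ray(c,u,v);M=np.eye(3)-np.outer(r,r);A+=M;b+=M@o
    return np.linalg.solve(A,b)
E
python3 - <<'E'
from h import *
t=cams.calibration("top");s=cams.calibration("scene")
a=cv2.imread("pics/top0.png")[95:270,165:500];cv2.imwrite("pics/tc.png",cv2.resize(a,None,fx=2.35,fy=2.35,interpolation=2))
a=cv2.imread("pics/scene0.png")[130:280,200:460];cv2.imwrite("pics/sc.png",cv2.resize(a,None,fx=3,fy=3,interpolation=2))
for n,u,v,z in [("post",262,222,.07),("cap",413,223.5,.028),("blk",340,223,.028),("tray",330,152,.02),("bottle",191,206,.117),("yel",226,251,.041),("film",464,187,.05),("vial",452.5,253,.062),("teal",463,220,.05),("pink",437,192,.05)]:
    print(n,onz(t,u,v,z).round(4))
E
```

```text
post [0.4449 0.1814 0.07  ]
cap [ 0.4339 -0.1832  0.028 ]
blk [ 0.4399 -0.0038  0.028 ]
tray [0.6192 0.0162 0.02  ]
bottle [0.483 0.338 0.117]
yel [0.378  0.2753 0.041 ]
film [ 0.5183 -0.3084  0.05  ]
vial [ 0.3596 -0.2689  0.062 ]
teal [ 0.4379 -0.3016  0.05  ]
pink [ 0.5077 -0.2412  0.05  ]
```

View pics/tc.png

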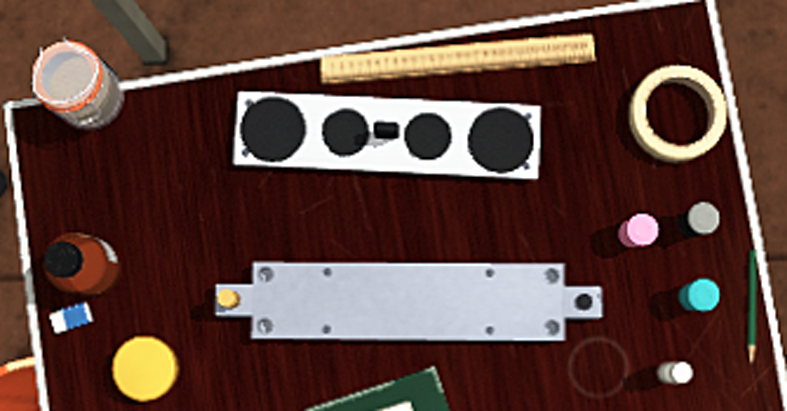

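View pics/sc.png

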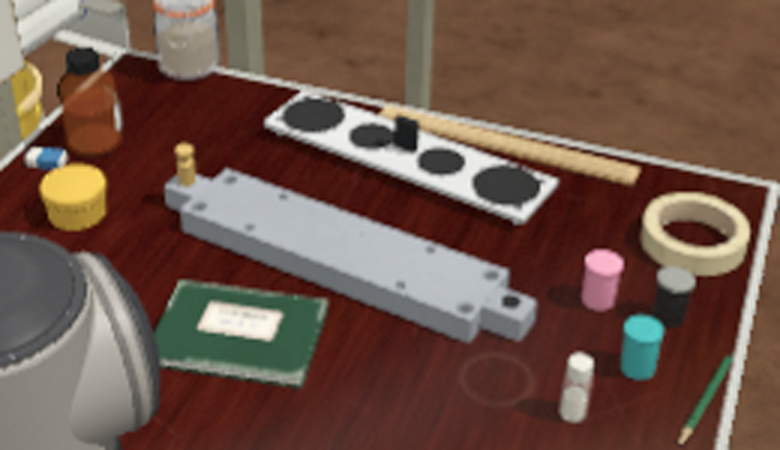

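The crops show the sockets at (265,274), (265,326), (551,275) and (551,328), and the tray corners at (237,91), (541,105), (539,179) and (233,165), all in crop pixels. Next I move towards the middle with the fingers closing along x and survey with the wrist camera.

Emit:
jog_arm(plan=[[1,-1,0.3,-0.25,1],[1,-1,0.3,-0.25,1],[1,-1,0.3,-0.25,1],[1,-1,0.3,-0.25,1]])

```text
time: 0.55
tool_pos: [0.2772, 0.406, 0.2134]
tool_rot: [3.141, 0.0, 2.362]
contact_force: [0.1, 0.3, 0.3]
opening: 0.0919
grip_force: 0.0
```

Emit:
jog_arm(plan=[[1,-1,0.3,-0.25,1],[1,-1,0.3,-0.25,1],[1,-1,0.3,-0.25,1],[1,-1,0.3,-0.25,1]])

```text
time: 0.95
tool_pos: [0.3567, 0.3266, 0.237]
tool_rot: [3.141, -0.0, 1.972]
contact_force: [-1.1, 0.2, -0.6]
opening: 0.0919
grip_force: 0.0
```

Emit:
jog_arm(plan=[[1,-1,0.3,-0.257,1],[1,-1,0.3,-0.257,1],[1,-1,0.3,-0.257,1],[1,-1,0.3,-0.257,1],[1,-1,0.3,-0.257,1],[1,-1,0.3,-0.257,1]])

```text
time: 1.55
tool_pos: [0.4342, 0.2486, 0.2604]
tool_rot: [-3.14, -0.0, 1.576]
contact_force: [0.1, 0.2, -0.4]
opening: 0.0919
grip_force: 0.0
```

Run:
```python
from h import *
import pickle
c=cams.calibration("wrist");im=cams.read_camera("wrist");cv2.imwrite("pics/w1.png",im);pickle.dump(c,open("w1.pkl","wb"));print(readout.observe()["tool_pos"],readout.observe()["tool_rot"],c["world_from_camera"].round(3))
```

```text
[0.43434562 0.24850265 0.26053929] [-3.14063790e+00 -2.88086737e-05  1.57514875e+00] [[ 1.     0.005 -0.     0.435]
 [ 0.005 -0.965 -0.263  0.32 ]
 [-0.002  0.263 -0.965  0.456]
 [ 0.     0.     0.     1.   ]]
```

Emit:
jog_arm(plan=[[0.5,-1,0,0,1],[0.5,-1,0,0,1],[0.5,-1,0,0,1],[0.5,-1,0,0,1]])

```text
time: 2.0
tool_pos: [0.4752, 0.1677, 0.2607]
tool_rot: [-3.141, -0.0, 1.571]
contact_force: [0.4, 0.9, -0.6]
opening: 0.0917
grip_force: 0.0
```

Emit:
jog_arm(plan=[[0.5,-1,0,0,1],[0.5,-1,0,0,1],[0.5,-1,0,0,1],[0.5,-1,0,0,1],[0.5,-1,0,0,1],[0.5,-1,0,0,1]])

```text
time: 2.6
tool_pos: [0.515, 0.0888, 0.2611]
tool_rot: [3.141, -0.0, 1.573]
contact_force: [-0.7, 0.5, -0.6]
opening: 0.0918
grip_force: 0.0
```

Run:
```python
from h import *
import pickle
c=cams.calibration("wrist");im=cams.read_camera("wrist");cv2.imwrite("pics/w2.png",im);pickle.dump(c,open("w2.pkl","wb"));print(readout.observe()["tool_pos"],readout.observe()["tool_rot"],c["world_from_camera"].round(3))
```

```text
[0.51509541 0.08862132 0.26113328] [ 3.14132539e+00 -2.40259705e-04  1.57288974e+00] [[ 1.     0.002  0.     0.516]
 [ 0.002 -0.965 -0.263  0.16 ]
 [-0.     0.263 -0.965  0.457]
 [ 0.     0.     0.     1.   ]]
```

View pics/w1.png

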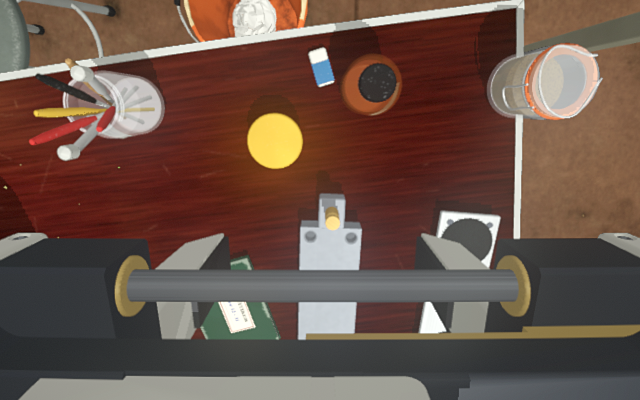

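View pics/w2.png

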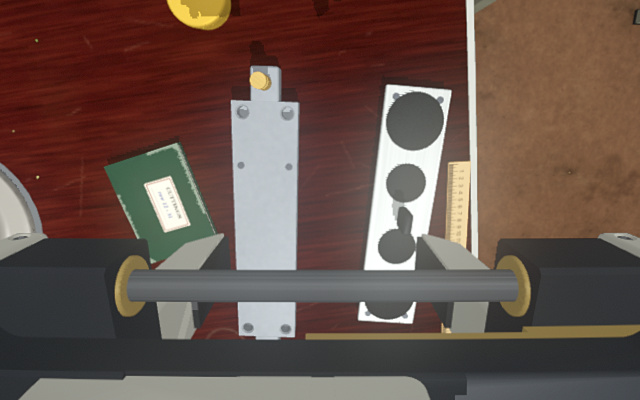

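w1 shows the yellow tub at (274,140), the bottle cap at (378,83) and the +y sockets at (310,237) and (351,237). w2 shows sockets at (242,112), (288,113), (248,328) and (286,328), with tray corners near (388,85), (451,91), (413,323) and (358,318). I'll fit the poses from these.

Run:
```python
from h import *
import pickle
from scipy.optimize import least_squares
w1=pickle.load(open("w1.pkl","rb"));w2=pickle.load(open("w2.pkl","rb"));t=cams.calibration("top")
i1,i2,it=[cv2.imread(f"pics/{n}.png") for n in("w1","w2","top0")]
tc=lambda u,v:(u/2.35+165,v/2.35+95)
def fit(name,obs,x0):
    f=lambda p:np.concatenate([proj(c,[p[0]+np.cos(p[2])*m[0]-np.sin(p[2])*m[1],p[1]+np.sin(p[2])*m[0]+np.cos(p[2])*m[1],p[3]])-q for c,m,q in obs])
    r=least_squares(f,x0);print(name,r.x.round(4),np.abs(r.fun).max().round(2),r.fun.round(1))
S={(1,1):(288,113),(-1,1):(242,112),(1,-1):(286,328),(-1,-1):(248,328)}
o=[(w2,(.027*a,.15*b),q) for (a,b),q in S.items()]
o2=[(w1,(.027,.15),(351,237)),(w1,(-.027,.15),(310,237))]
T={(1,1):(265,274),(-1,1):(265,326),(1,-1):(551,275.5),(-1,-1):(551,328)}
ot=[(t,(.027*a,.15*b),tc(*q)) for (a,b),q in T.items()]
fit("block w",o+o2,[.44,0,0,.028]);fit("block w2",o,[.44,0,0,.028]);fit("block all",o+o2+ot,[.44,0,0,.028]);fit("block t",ot,[.44,0,0,.028])
g=cv2.cvtColor(i2,6)
C={(1,1):(451,91),(-1,1):(388,85),(1,-1):(413,323),(-1,-1):(358,318)}
pts=np.array(list(C.values()),np.float32).reshape(-1,1,2)
p=cv2.cornerSubPix(g,pts,(4,4),(-1,-1),(3,30,.01)).reshape(-1,2);print(p.round(1).tolist())
o=[(w2,(.04*a,.163*b),q) for (a,b),q in zip(C,p)]
D={(1,1):(237,91),(1,-1):(541,105),(-1,-1):(539,179),(-1,1):(233,165)}
ot=[(t,(.04*a,.163*b),tc(*q)) for (a,b),q in D.items()]
fit("tray w",o,[.62,.016,0,.02]);fit("tray t",ot,[.62,.016,0,.02]);fit("tray both",o+ot,[.62,.016,0,.02])
def blob(im,lo,hi,box):
    x0,y0,x1,y1=box;m=cv2.inRange(cv2.cvtColor(im,40)[y0:y1,x0:x1],lo,hi);n,l,s,ce=cv2.connectedComponentsWithStats(m);k=1+s[1:,4].argmax();return ce[k]+[x0,y0],s[k].tolist()
y1=blob(i1,(20,120,150),(35,255,255),(230,95,320,185));yt=blob(it,(20,120,150),(35,255,255),(200,230,250,275))
print(y1,yt,tri([(w1,*y1[0]),(t,*yt[0])]).round(4),onz(w1,*y1[0],.041).round(4))
b=tri([(w1,378,83),(t,*tc(63,258))]);print("bottle cap",b.round(4),onz(w1,378,83,.117).round(4))
```

```text
block w [ 0.4421  0.0021 -0.0304  0.0272] 0.9 [-0.9  0.2  0.3 -0.2 -0.1  0.6  0.3 -0.6  0.1  0.7  0.3 -0.7]
block w2 [ 0.4423  0.0021 -0.0317  0.0274] 0.69 [-0.7  0.2  0.5 -0.3 -0.1  0.7  0.3 -0.5]
block all [ 0.4416  0.0012 -0.0319  0.0255] 1.04 [-1.   0.9  0.4  0.4 -0.5  0.4  0.1 -0.8 -0.3  0.9  0.1 -0.6 -0.5 -0.5
 -0.9 -0.7 -0.7 -0.4 -0.6 -0.8]
block t [ 4.40e-01 -4.00e-04 -3.20e-02  2.52e-02] 0.22 [ 0.2  0.1 -0.2 -0.1 -0.   0.2  0.1 -0.2]
[[451.1000061035156, 89.80000305175781], [386.1000061035156, 84.19999694824219], [411.79998779296875, 323.0], [357.6000061035156, 319.70001220703125]]
tray w [ 0.6203  0.0198 -0.0763  0.0181] 0.18 [ 0.2  0.1 -0.2 -0.   0.1  0.1 -0.1 -0.1]
tray t [ 0.6176  0.0168 -0.0738  0.0243] 0.21 [ 0.2  0.2  0.1  0.  -0.  -0.1 -0.2 -0.1]
tray both [ 0.6202  0.0191 -0.0761  0.0176] 1.4 [-0.2  0.7 -0.4  0.6 -0.   0.3 -0.2  0.1 -0.3 -0.3 -1.2 -0.2 -1.4 -0.5
 -0.7 -0.8]
(array([274.40163934, 140.40245902]), [17, 18, 56, 56, 2440]) (array([225.96212121, 251.26515152]), [14, 9, 25, 26, 528]) [0.3769 0.2783 0.0296] [0.3781 0.2795 0.041 ]
bottle cap [0.4881 0.3411 0.1018] [0.4867 0.3404 0.117 ]
```

Emit:
jog_arm(plan=[[0.66,-0.43,-1,-0.05,0],[0.66,-0.43,-1,-0.05,0],[0.66,-0.43,-1,-0.05,0],[0.66,-0.43,-1,-0.05,0]])

```text
time: 3.05
tool_pos: [0.5678, 0.0533, 0.18]
tool_rot: [-3.139, -0.0, 1.492]
contact_force: [0.3, -0.3, 0.6]
opening: 0.0644
grip_force: 0.0
```

Emit:
jog_arm(plan=[[0.66,-0.43,0,0,0],[0.66,-0.43,-0.8,0,0],[0.66,-0.43,-0.8,0,0],[0.66,-0.43,-0.8,0,0],[0.66,-0.43,-0.8,0,0],[0.66,-0.43,-0.8,0,0]])

```text
time: 3.65
tool_pos: [0.6219, 0.0192, 0.1197]
tool_rot: [3.138, -0.0, 1.493]
contact_force: [0.0, -0.5, -0.0]
opening: 0.0461
grip_force: 0.0
```

Run:
```python
from h import *
import pickle
s=readout.observe();c=cams.calibration("wrist");print(s["tool_pos"],s["tool_rot"],c["world_from_camera"].round(3))
im=cams.read_camera("wrist");cv2.imwrite("pics/w3.png",im)
```

```text
[0.62192579 0.01922169 0.1197485 ] [ 3.13757753e+00 -8.44892522e-05  1.49323359e+00] [[ 0.997 -0.076 -0.017  0.628]
 [-0.078 -0.962 -0.263  0.09 ]
 [ 0.004  0.263 -0.965  0.315]
 [ 0.     0.     0.     1.   ]]
```

View pics/w3.png

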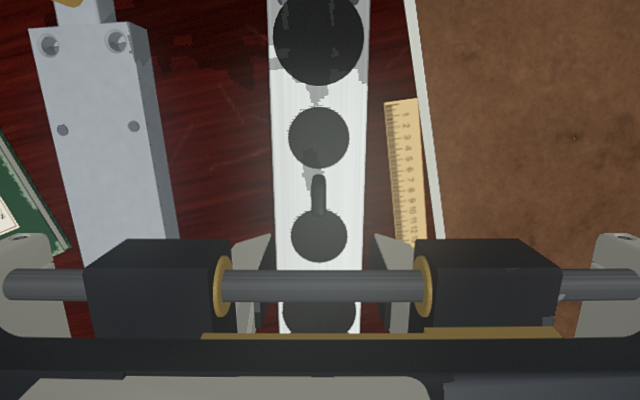

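The fin lies centred between the fingers at about (319,195), so I descend and grip it.

Emit:
jog_arm(plan=[[0,0,-0.5,0,0],[0,0,-0.8,0,0],[0,0,-0.8,0,0],[0,0,-0.8,0,0]])

```text
time: 4.1
tool_pos: [0.6218, 0.0186, 0.0544]
tool_rot: [3.14, 0.0, 1.492]
contact_force: [0.8, 0.7, -0.3]
opening: 0.0459
grip_force: 0.0
```

Emit:
jog_arm(plan=[[0,0,-0.31,0,0],[0,0,-0.31,0,0],[0,0,-0.31,0,0],[0,0,-0.31,0,-1],[0,0,-0.31,0,-1],[0,0,-0.31,0,-1],[0,0,-0.31,0,-1],[0,0,-0.31,0,-1],[0,0,-0.31,0,-1],[0,0,-0.31,0,-1]], squeeze=40)

```text
time: 5.1
tool_pos: [0.6212, 0.0184, 0.0281]
tool_rot: [-3.141, 0.0, 1.492]
contact_force: [-0.1, -0.3, 0.5]
opening: 0.0001
grip_force: 0.0
```

The fingers shut on nothing, so I look again.

Run:
```python
from h import *
s=readout.observe();c=cams.calibration("wrist");print(s["tool_pos"],s["opening"],s["contact_force"],c["world_from_camera"].round(3))
im=cams.read_camera("wrist");t=cams.read_camera("scene")
cv2.imwrite("pics/m4.png",np.vstack([cv2.resize(im,(480,300)),cv2.resize(t[120:230,250:426],(480,300),interpolation=2)]))
```

```text
[0.62115418 0.0184242  0.02806209] 0.00013041259265223707 [-0.06847019 -0.30336836  0.5236462 ] [[ 0.997 -0.076 -0.021  0.628]
 [-0.079 -0.962 -0.263  0.089]
 [-0.     0.263 -0.965  0.224]
 [ 0.     0.     0.     1.   ]]
```

View pics/m4.png

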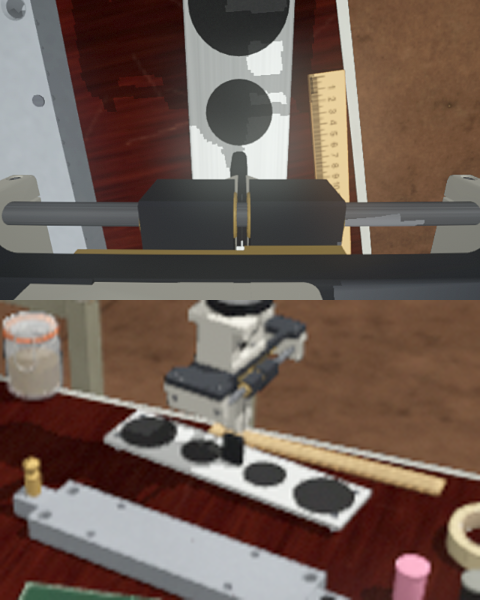

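Run:
```python
from h import *
import pickle
s=cams.calibration("scene");w=cams.calibration("wrist");t=cams.calibration("top");w2=pickle.load(open("w2.pkl","rb"))
P=np.array([.6212,.0184,.0281])
for n,p in(("tcp",P),("grasp",P+[0,0,.019]),("fintop",[.6203,.0198,.06]),("finbase",[.6203,.0198,.02])):
    a=proj(s,p);b=proj(w,p)
    print(n,"scene m4",((a-[250,120])*[480/176,300/110]+[0,300]).round(),"wrist m4",(b*.75).round(),"w2",proj(w2,p).round(),"topcrop",((proj(t,p)-[165,95])*2.35).round())
```

```text
tcp scene m4 [234. 455.] wrist m4 [240. 171.] w2 [403. 218.] topcrop [386. 131.]
grasp scene m4 [235. 442.] wrist m4 [240. 180.] w2 [406. 223.] topcrop [385. 127.]
fintop scene m4 [234. 433.] wrist m4 [239. 186.] w2 [408. 226.] topcrop [384. 125.]
finbase scene m4 [233. 461.] wrist m4 [239. 167.] w2 [401. 216.] topcrop [384. 133.]
```

Run:
```python
from h import *
t=cams.read_camera("top");s=cams.read_camera("scene");w=cams.read_camera("wrist")
f=lambda a:cv2.resize(a,(400,300),interpolation=2)
cv2.imwrite("pics/m5.png",np.vstack([np.hstack([f(s[145:205,295:375]),f(t[110:200,270:390])]),np.hstack([f(w[130:340,180:460]),f(s[100:250,240:440])])]))
```

```text
(no output)
```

View pics/m5.png

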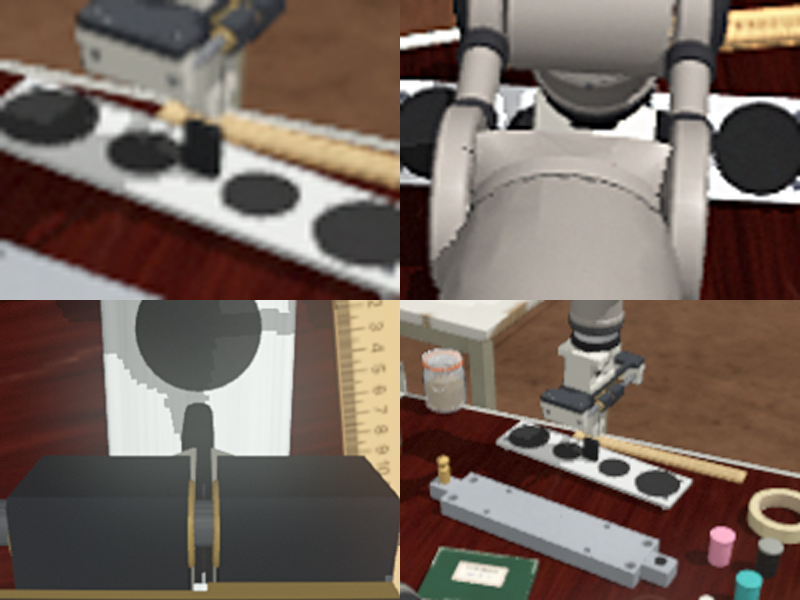

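The evidence (fin not occluded, shut reading, and the fingertip corner appearing about 40 mm too shallow in w1 and w3) suggests the real fingertips end about 35–40 mm above the reported TCP. I'll check this before going lower.

Run:
```python
from h import *
from cell import robot
print({k:getattr(robot,k) for k in dir(robot) if not k.startswith('_')})
# finger tip corner in wrist frames, opening ~.092 (w1/w2): u 225 & 420 v 235; opening .046 (w3): u 272,375 -> depth from change of spread
K=cams.calibration("wrist")["K"][0,0]
print("depth of tip edge",K*.0458/((420-225)-(375-272)))
print(K*.0458/((515-130)-(425-222)),"rings")
```

```text
{'IKError': <class 'cell.IKError'>, 'tcp_to_grasp': 0.0188}
depth of tip edge 0.1724854273226722
0.08719043578948266 rings
```

The fingertip corner is at a camera depth of 0.172 m, against 0.2075 m for the nominal TCP, so the tips end about 35 mm short. I open and lower in guarded steps.

Emit:
jog_arm(plan=[[0,0,0,0,0],[0,0,0,0,0],[0,0,0,0,0],[0,0,0,0,0],[0,0,0,0,0],[0,0,-0.05,0,0],[0,0,-0.1,0,0],[0,0,-0.12,0,0],[0,0,-0.12,0,0]])

```text
time: 6.25
tool_pos: [0.6208, 0.0185, 0.018]
tool_rot: [-3.141, -0.0, 1.492]
contact_force: [-1.0, -0.8, -0.0]
opening: 0.0462
grip_force: 0.0
```

No contact, which confirms it. I continue down by 20 mm and close.

Emit:
jog_arm(plan=[[0,0,-0.06,0,0],[0,0,-0.12,0,0],[0,0,-0.15,0,0],[0,0,-0.15,0,0]])

```text
time: 6.65
tool_pos: [0.6208, 0.0185, 0.0059]
tool_rot: [-3.141, 0.0, 1.492]
contact_force: [-0.4, 0.8, 0.2]
opening: 0.0457
grip_force: 0.0
```

Emit:
jog_arm(plan=[[0,0,-0.05,0,0],[0,0,-0.1,0,0],[0,0,-0.15,0,0],[0,0,-0.15,0,0],[0,0,-0.15,0,-1],[0,0,-0.15,0,-1],[0,0,-0.15,0,-1],[0,0,-0.15,0,-1],[0,0,-0.15,0,-1],[0,0,-0.15,0,-1],[0,0,-0.15,0,-1]], squeeze=40)

```text
time: 7.75
tool_pos: [0.6209, 0.0185, -0.0054]
tool_rot: [-3.141, 0.0, 1.492]
contact_force: [-3.2, -0.2, 2.2]
opening: 0.0118
grip_force: 40.0
```

The fin is gripped (11.8 mm, 40 N). I lift the tray and carry it over the block.

Emit:
jog_arm(plan=[[0,0,0.2,0,-1],[0,0,0.5,0,-1],[0,0,0.9,0,-1],[0,0,0.9,0,-1]])

```text
time: 8.15
tool_pos: [0.6242, 0.0182, 0.0705]
tool_rot: [3.133, 0.0, 1.492]
contact_force: [1.1, 0.2, -2.3]
opening: 0.0118
grip_force: 40.0
```

Emit:
jog_arm(plan=[[-0.25,-0.05,0,0.029,-1],[-0.5,-0.1,0,0.029,-1],[-0.75,-0.1,0,0.029,-1],[-1,-0.1,0,0.029,-1],[-1,-0.1,0,0.029,-1]])

```text
time: 8.65
tool_pos: [0.5379, 0.0107, 0.065]
tool_rot: [-3.137, -0.0, 1.538]
contact_force: [0.5, -0.1, -2.8]
opening: 0.0117
grip_force: 40.0
```

Emit:
jog_arm(plan=[[-0.25,-0.05,0,0,-1],[-0.5,-0.1,0,0,-1],[-0.75,-0.12,0,0,-1],[-1,-0.12,0,0,-1],[-1,-0.12,0,0,-1]])

```text
time: 9.15
tool_pos: [0.4588, 0.0011, 0.0656]
tool_rot: [-3.138, -0.0, 1.538]
contact_force: [-0.2, 0.3, -2.9]
opening: 0.0117
grip_force: 40.0
```

Emit:
jog_arm(plan=[[-0.1,0,0,0,-1],[-0.228,0,0,0,-1],[-0.228,0,0,0,-1],[-0.228,0,0,0,-1],[-0.228,0,0,0,-1],[-0.228,0,0,0,-1]])

```text
time: 9.75
tool_pos: [0.4434, 0.0008, 0.0666]
tool_rot: [3.141, 0.0, 1.538]
contact_force: [0.8, 0.3, -3.1]
opening: 0.0121
grip_force: 40.0
```

Run:
```python
from h import *
import pickle
s=readout.observe();print(s["tool_pos"],s["tool_rot"],s["contact_force"],s["opening"])
c=cams.calibration("wrist");pickle.dump(c,open("w6.pkl","wb"))
im=cams.read_camera("wrist");t=cams.read_camera("scene");cv2.imwrite("pics/w6.png",im)
cv2.imwrite("pics/m6.png",np.vstack([im[:260],cv2.resize(t[150:275,230:400],(640,340),interpolation=2)[:,:]]))
```

```text
[0.44339303 0.0007834  0.06659097] [3.14100844e+00 5.89384880e-05 1.53775201e+00] [ 0.81036187  0.32077677 -3.10290569] 0.012065444436278319
```

View pics/m6.png

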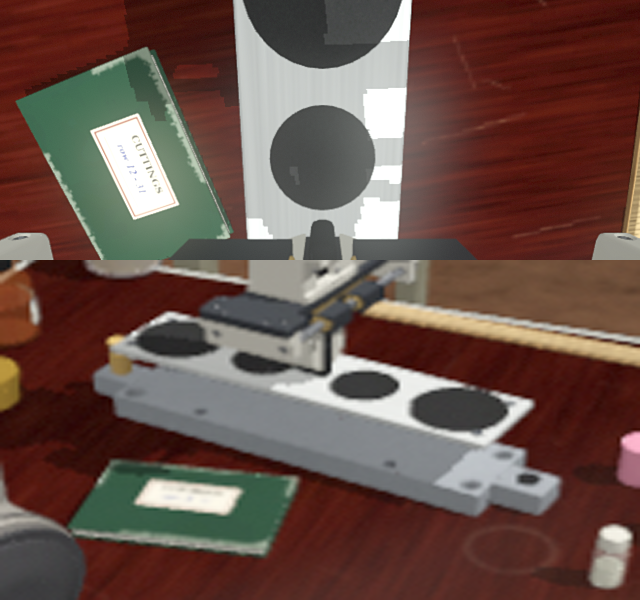

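The tray hangs level above the block. I lower it in stages while watching the force.

Emit:
jog_arm(plan=[[-0.01,0,-0.2,0,-1],[-0.01,0,-0.45,0,-1],[-0.01,0,-0.5,0,-1],[-0.01,0,-0.5,0,-1],[-0.01,0,-0.5,0,-1],[-0.01,0,-0.5,0,-1]])

```text
time: 10.45
tool_pos: [0.4429, 0.0007, 0.0273]
tool_rot: [3.14, 0.0, 1.538]
contact_force: [-0.0, 0.2, -3.0]
opening: 0.0119
grip_force: 40.0
```

Emit:
jog_arm(plan=[[0,0,-0.03,0,-1],[0,0,-0.06,0,-1],[0,0,-0.09,0,-1],[0,0,-0.1,0,-1],[0,0,-0.1,0,-1]])

```text
time: 10.95
tool_pos: [0.442, 0.0009, 0.0184]
tool_rot: [-3.141, -0.0, 1.538]
contact_force: [0.1, -1.3, -3.4]
opening: 0.0121
grip_force: 40.0
```

The pin tips are already below the block top with no contact, so they are in the sockets. I seat and release.

Emit:
jog_arm(plan=[[0,0,-0.03,0,-1],[0,0,-0.06,0,-1],[0,0,-0.09,0,-1],[0,0,-0.1,0,-1],[0,0,-0.1,0,-1],[0,0,-0.1,0,-1]])

```text
time: 11.55
tool_pos: [0.442, 0.0009, 0.0106]
tool_rot: [-3.141, -0.0, 1.538]
contact_force: [-1.5, -0.2, 0.7]
opening: 0.0116
grip_force: 40.0
```

Emit:
jog_arm(plan=[[0,0,0,0,0],[0,0,0,0,0],[0,0,0,0,0],[0,0,0,0,0],[0,0,0,0,0],[0,0,0,0,0]])

```text
time: 12.15
tool_pos: [0.4422, 0.0008, 0.0105]
tool_rot: [3.141, 0.0, 1.538]
contact_force: [1.2, 0.5, 0.3]
opening: 0.0455
grip_force: 0.0
```

Emit:
jog_arm(plan=[[0,0,0.3,0,0],[0,0,1,0,0],[0,0,1,0,0],[0,0,1,0,0]])

```text
time: 12.55
tool_pos: [0.4432, 0.0007, 0.0918]
tool_rot: [3.138, 0.001, 1.538]
contact_force: [-0.2, 0.4, -0.2]
opening: 0.0457
grip_force: 0.0
```

Emit:
jog_arm(plan=[[0,0.5,1,0,1],[0,1,1,0,1],[0,1,1,0,1],[0,1,1,0,1]])

```text
time: 12.95
tool_pos: [0.4422, 0.0824, 0.1704]
tool_rot: [3.141, -0.0, 1.541]
contact_force: [1.1, 0.3, 0.5]
opening: 0.0735
grip_force: 0.0
```

Emit:
jog_arm(plan=[[0,0,1,0,1],[0,0,1,0,1],[0,0,1,0,1],[0,0,1,0,1],[0,0,1,0,1],[0,0,1,0,1]])

```text
time: 13.55
tool_pos: [0.4413, 0.0805, 0.2487]
tool_rot: [-3.138, 0.0, 1.537]
contact_force: [-0.2, -0.0, 0.1]
opening: 0.0918
grip_force: 0.0
```

Run:
```python
from h import *
import pickle
s=readout.observe();print(s["tool_pos"],s["tool_rot"],s["contact_force"],s["opening"])
c=cams.calibration("wrist");pickle.dump(c,open("w7.pkl","wb"))
im=cams.read_camera("wrist");cv2.imwrite("pics/w7.png",im)
print(proj(c,[.4421,.0021,.036]))
```

```text
[0.44134225 0.08045971 0.24869248] [-3.13799220e+00  2.67572842e-04  1.53726040e+00] [-0.21098374 -0.01358396  0.10212601] 0.09181553269069548
[324.64793672 229.27635382]
```

View pics/w7.png

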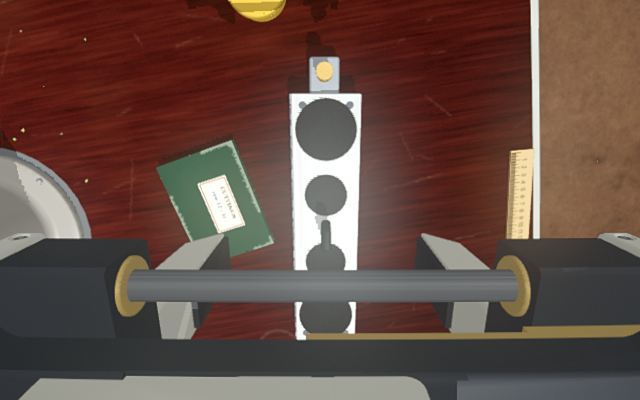

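The tray is seated: its plate is 16 mm higher than before, matching the expected tool z. The wrist-image geometry also gives the tips at about tool z + 35 mm and the gripper body at about tool z + 68 mm, so only about 33 mm of finger is usable and I'll plan the grasp heights around that. Next I compute the pad centres.

Run:
```python
from h import *
import pickle
from scipy.optimize import least_squares
w=pickle.load(open("w7.pkl","rb"));im=cv2.imread("pics/w7.png");g=cv2.cvtColor(im,6)
R=[]
for (x0,y0,x1,y1) in [(294,94,358,163),(303,170,348,216)]:
    m=(g[y0:y1,x0:x1]<105).astype(np.uint8);n,l,s,c=cv2.connectedComponentsWithStats(m);k=1+s[1:,4].argmax()
    u,v=s[k,0]+s[k,2]/2-.5+x0,s[k,1]+s[k,3]/2-.5+y0;R.append((u,v));print(s[k],u,v,c[k]+[x0,y0],onz(w,u,v,.0375).round(4))
C=np.array([[361,94],[290,94]],np.float32).reshape(-1,1,2);p=cv2.cornerSubPix(g,C,(4,4),(-1,-1),(3,30,.01)).reshape(-1,2)
print(p,[onz(w,*q,.036).round(4) for q in p])
E=lambda y:np.array([.4421+.0317*y,.0021+y])
print({y:E(y).round(4) for y in(.122,.044,-.044,-.122)})
w1=pickle.load(open("w1.pkl","rb"));g1=cv2.cvtColor(cv2.imread("pics/w1.png"),40)
m=cv2.inRange(g1[50:120,335:415],(0,0,0),(180,255,70));n,l,s,c=cv2.connectedComponentsWithStats(m)
for k in range(1,n):
    if s[k,4]>200:
        u,v=s[k,0]+s[k,2]/2+334.5,s[k,1]+s[k,3]/2+49.5;print("cap",s[k],onz(w1,u,v,.117).round(4))
```

```text
[   2    4   60   61 2631] 325.5 128.0 [325.67996959 126.38122387] [0.447  0.1264 0.0375]Traceback (most recent call last):
  File "<stdin>", line 7, in <module>
ValueError: attempt to get argmax of an empty sequence
```

Run:
```python
from h import *
import pickle
w=pickle.load(open("w7.pkl","rb"));im=cv2.imread("pics/w7.png");g=cv2.cvtColor(im,6)
for (x0,y0,x1,y1) in [(296,108,356,163),(303,172,348,218)]:
    t,m=cv2.threshold(g[y0:y1,x0:x1],0,1,cv2.THRESH_OTSU|cv2.THRESH_BINARY_INV);n,l,s,c=cv2.connectedComponentsWithStats(m);k=1+s[1:,4].argmax()
    cn=max(cv2.findContours((l==k).astype(np.uint8),0,1)[0],key=len).reshape(-1,2)
    cn=np.array([q for q in cn if 1<q[0]<x1-x0-2 and 1<q[1]<y1-y0-2])
    (u,v),ax,a=cv2.fitEllipse(cn);u+=x0;v+=y0;print(t,s[k],u,v,ax,onz(w,u,v,.0375).round(4))
C=np.array([[361,94],[290,94]],np.float32).reshape(-1,1,2);p=cv2.cornerSubPix(g,C,(4,4),(-1,-1),(3,30,.01)).reshape(-1,2)
print(p,[onz(w,*q,.036).round(4) for q in p])
E=lambda y:np.array([.4421+.0317*y,.0021+y])
print({y:E(y).round(4) for y in(.122,.044,-.044,-.122)})
w1=pickle.load(open("w1.pkl","rb"));g1=cv2.cvtColor(cv2.imread("pics/w1.png"),40)
m=cv2.inRange(g1[50:120,335:415],(0,0,0),(180,255,70));n,l,s,c=cv2.connectedComponentsWithStats(m)
for k in range(1,n):
    if s[k,4]>200:
        u,v=s[k,0]+s[k,2]/2+334.5,s[k,1]+s[k,3]/2+49.5;print("cap",s[k],onz(w1,u,v,.117).round(4))
```

```text
169.0 [   0    0   60   53 2701] 325.5320510864258 128.8577938079834 (60.56818771362305, 61.561832427978516) [0.447  0.1255 0.0375]
183.0 [   2    3   42   42 1366] 325.3159770965576 194.76203536987305 (40.49003982543945, 40.995018005371094) [0.4443 0.047  0.0375]
[[360.86212   93.475494]
 [289.13928   93.4978  ]] [array([0.4882, 0.1634, 0.036 ]), array([0.4072, 0.1661, 0.036 ])]
{0.122: array([0.446 , 0.1241]), 0.044: array([0.4435, 0.0461]), -0.044: array([ 0.4407, -0.0419]), -0.122: array([ 0.4382, -0.1199])}
cap [  0   0  46  38 559] [0.4672 0.353  0.117 ]
cap [  24   13   37   39 1103] [0.4857 0.3413 0.117 ]
```

Emit:
jog_arm(plan=[[-0.26,0.83,0,-0.17,1],[-0.26,0.83,0,-0.17,1],[-0.26,0.83,0,-0.17,1]])

```text
time: 13.9
tool_pos: [0.4201, 0.1493, 0.2499]
tool_rot: [-3.14, -0.0, 1.27]
contact_force: [0.4, 0.3, 0.7]
opening: 0.0919
grip_force: 0.0
```

Emit:
jog_arm(plan=[[-0.26,0.83,-0.5,0,1],[-0.26,0.83,-1,0,1],[-0.26,0.83,-1,0,1],[-0.26,0.83,-1,0,1]])

```text
time: 14.3
tool_pos: [0.3995, 0.2131, 0.1691]
tool_rot: [-3.138, 0.003, 1.273]
contact_force: [-0.1, 0.3, 0.6]
opening: 0.0916
grip_force: 0.0
```

Emit:
jog_arm(plan=[[-0.26,0.83,-0.5,0,1],[-0.26,0.83,-1,0,1],[-0.26,0.83,-1,0,1],[-0.26,0.83,-1,0,1],[-0.26,0.83,-1,0,1],[-0.26,0.83,-1,0,1]])

```text
time: 14.9
tool_pos: [0.3817, 0.2797, 0.0926]
tool_rot: [3.139, -0.002, 1.27]
contact_force: [0.2, 0.1, -0.3]
opening: 0.092
grip_force: 0.0
```

Run:
```python
from h import *
s=readout.observe();print(s["tool_pos"],s["tool_rot"])
c=cams.calibration("wrist");im=cams.read_camera("wrist");cv2.imwrite("pics/w8.png",im)
m=cv2.inRange(cv2.cvtColor(im,40),(20,120,120),(35,255,255));n,l,S,C=cv2.connectedComponentsWithStats(m)
for k in range(1,n):
    if S[k,4]>1500: print(S[k],onz(c,S[k,0]+S[k,2]/2-.5,S[k,1]+S[k,3]/2-.5,.041))
```

```text
[0.3817044  0.27972471 0.09256773] [ 3.13856700e+00 -2.45230581e-03  1.26955133e+00]
[ 272  162   88   86 5902] [0.37826531 0.28141058 0.041     ]
```

Emit:
jog_arm(plan=[[-0.04,0.01,-0.3,0,1],[-0.04,0.01,-0.6,0,1],[-0.04,0.01,-0.8,0,1],[-0.04,0.01,-0.9,0,1],[-0.04,0.01,-0.9,0,1]])

```text
time: 15.45
tool_pos: [0.3768, 0.2805, 0.0185]
tool_rot: [-3.141, 0.0, 1.27]
contact_force: [0.3, 0.2, 0.4]
opening: 0.0919
grip_force: 0.0
```

Emit:
jog_arm(plan=[[0,0,-0.1,0,1],[0,0,-0.2,0,1],[0,0,-0.3,0,1],[0,0,-0.4,0,1],[0,0,-0.4,0,1]])

```text
time: 15.95
tool_pos: [0.3758, 0.2804, -0.0146]
tool_rot: [-3.14, 0.002, 1.271]
contact_force: [-0.7, 0.3, -0.1]
opening: 0.0919
grip_force: 0.0
```

Emit:
jog_arm(plan=[[0,0,-0.06,0,1],[0,0,-0.1,0,1],[0,0,-0.1,0,-1],[0,0,-0.1,0,-1],[0,0,-0.1,0,-1],[0,0,-0.1,0,-1],[0,0,-0.1,0,-1],[0,0,-0.1,0,-1]], squeeze=10)

```text
time: 16.75
tool_pos: [0.3767, 0.2809, -0.0213]
tool_rot: [3.141, -0.0, 1.271]
contact_force: [0.2, 0.2, 2.0]
opening: 0.0637
grip_force: 10.0
```

The tub is gripped. I lift it and carry it to the post-end pad.

Emit:
jog_arm(plan=[[0,0,0.3,0,-1],[0,0,0.7,0,-1],[0,0,1,0,-1],[0,0,1,0,-1]])

```text
time: 17.15
tool_pos: [0.3785, 0.2819, 0.0613]
tool_rot: [3.137, -0.004, 1.271]
contact_force: [0.6, 0.2, -0.6]
opening: 0.0639
grip_force: 10.0
```

Emit:
jog_arm(plan=[[0,0,0.25,0,-1],[0.2,-0.4,0.25,0.08,-1],[0.44,-0.98,0.25,0.17,-1],[0.44,-0.98,0.25,0.17,-1],[0.44,-0.98,0.25,0.17,-1]])

```text
time: 17.65
tool_pos: [0.4117, 0.201, 0.0776]
tool_rot: [-3.14, 0.001, 1.535]
contact_force: [0.7, -0.2, 0.3]
opening: 0.0636
grip_force: 10.0
```

Emit:
jog_arm(plan=[[0.22,-0.5,0,0,-1],[0.44,-0.98,0,0,-1],[0.44,-0.98,0,0,-1],[0.44,-0.98,0,0,-1],[0.44,-0.98,0,0,-1],[0.44,-0.98,0,0,-1]])

```text
time: 18.25
tool_pos: [0.4462, 0.1252, 0.0783]
tool_rot: [-3.141, -0.0, 1.539]
contact_force: [-0.5, -0.2, -0.6]
opening: 0.0638
grip_force: 10.0
```

Emit:
jog_arm(plan=[[0,-0.01,-0.3,0,-1],[0,-0.01,-0.55,0,-1],[0,-0.01,-0.68,0,-1],[0,-0.01,-0.72,0,-1],[0,-0.01,-0.75,0,-1],[0,-0.01,-0.77,0,-1],[0,-0.01,-0.77,0,-1],[0,-0.01,-0.77,0,-1]])

```text
time: 19.05
tool_pos: [0.4473, 0.1233, 0.0174]
tool_rot: [3.141, -0.0, 1.538]
contact_force: [-0.6, -0.4, -0.3]
opening: 0.0638
grip_force: 10.0
```

Emit:
jog_arm(plan=[[0,0,0,0,1],[0,0,0,0,1],[0,0,0,0,1],[0,0,0,0,1],[0,0,0,0,1],[0,0,0,0,1]])

```text
time: 19.65
tool_pos: [0.447, 0.1232, 0.0169]
tool_rot: [3.142, 0.0, 1.538]
contact_force: [-1.1, -0.7, -0.9]
opening: 0.0916
grip_force: 0.0
```

Emit:
jog_arm(plan=[[0,0,0.2,0,1],[0,0,0.6,0,1],[0,0,1,0,1],[0,0,1,0,1]])

```text
time: 20.05
tool_pos: [0.4497, 0.1236, 0.1006]
tool_rot: [3.134, -0.001, 1.538]
contact_force: [-0.4, 0.2, 0.8]
opening: 0.0919
grip_force: 0.0
```

Emit:
jog_arm(plan=[[0,-0.5,1,0,0],[0,-1,1,0,0],[0,-1,1,0,0],[0,-1,1,0,0]])

```text
time: 20.45
tool_pos: [0.4478, 0.0415, 0.1778]
tool_rot: [3.139, 0.0, 1.535]
contact_force: [0.1, -0.4, -0.1]
opening: 0.0646
grip_force: 0.0
```

Emit:
jog_arm(plan=[[0,-0.5,1,0,0],[0,-1,1,0,0],[0,-1,1,0,0],[0,-1,1,0,0]])

```text
time: 20.85
tool_pos: [0.4475, -0.0377, 0.2569]
tool_rot: [3.141, 0.0, 1.535]
contact_force: [0.5, 0.3, -0.2]
opening: 0.0462
grip_force: 0.0
```

Emit:
jog_arm(plan=[[0,-1,0,0,0],[0,-1,0,0,0],[0,-1,0,0,0],[0,-1,0,0,0]])

```text
time: 21.25
tool_pos: [0.4465, -0.1154, 0.2552]
tool_rot: [-3.139, -0.002, 1.537]
contact_force: [0.0, 0.0, 1.0]
opening: 0.0458
grip_force: 0.0
```

Emit:
jog_arm(plan=[[0,-1,0,0,0],[0,-1,0,0,0],[0,-1,0,0,0],[0,-1,0,0,0],[0,-1,0,0,0],[0,-1,0,0,0]])

```text
time: 21.85
tool_pos: [0.4471, -0.1952, 0.2569]
tool_rot: [3.142, -0.0, 1.54]
contact_force: [0.4, -0.1, 0.1]
opening: 0.0456
grip_force: 0.0
```

Run:
```python
from h import *
import pickle
s=readout.observe();print(s["tool_pos"],s["tool_rot"],s["opening"])
c=cams.calibration("wrist");pickle.dump(c,open("w9.pkl","wb"));im=cams.read_camera("wrist");cv2.imwrite("pics/w9.png",im)
t=cams.read_camera("top");cv2.imwrite("pics/m9.png",np.vstack([im[:250],cv2.resize(t[175:270,230:490],(640,234),interpolation=2)]))
```

```text
[ 0.4471175  -0.19518741  0.25693568] [ 3.14151193e+00 -4.15051311e-04  1.53962523e+00] 0.04563242634621601
```

View pics/m9.png

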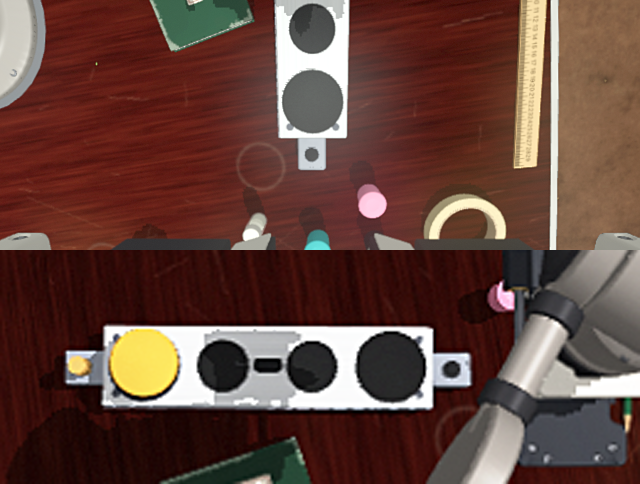

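The yellow tub is centred on the post-end pad. In w9 the -44 pad is at (312,28), the -122 pad at (313,101) and the vial near (257,222). I move further in -y to see the vial and film tub.

Emit:
jog_arm(plan=[[0,-1,0,0,0],[0,-1,0,0,0],[0,-1,0,0,0],[0,-1,0,0,0],[0,-1,0,0,0],[0,-1,0,0,0]])

```text
time: 22.55
tool_pos: [0.4471, -0.2756, 0.2572]
tool_rot: [3.141, -0.0, 1.539]
contact_force: [-0.1, -0.1, -0.9]
opening: 0.0459
grip_force: 0.0
```

Run:
```python
from h import *
import pickle
w=pickle.load(open("w9.pkl","rb"));g=cv2.cvtColor(cv2.imread("pics/w9.png"),6)
for (x0,y0,x1,y1) in [(283,66,342,136),(286,2,338,55)]:
    t,m=cv2.threshold(g[y0:y1,x0:x1],0,1,cv2.THRESH_OTSU|cv2.THRESH_BINARY_INV);n,l,s,c=cv2.connectedComponentsWithStats(m);k=1+s[1:,4].argmax()
    cn=max(cv2.findContours((l==k).astype(np.uint8),0,1)[0],key=len).reshape(-1,2)
    cn=np.array([q for q in cn if 1<q[0]<x1-x0-2 and 1<q[1]<y1-y0-2])
    (u,v),ax,a=cv2.fitEllipse(cn);u+=x0;v+=y0;print("pad",u,v,ax,onz(w,u,v,.0375).round(4))
s=readout.observe();print(s["tool_pos"],s["tool_rot"],s["opening"])
c=cams.calibration("wrist");pickle.dump(c,open("w10.pkl","wb"));im=cams.read_camera("wrist");cv2.imwrite("pics/w10.png",im)
for n,p in(("vial",[.3596,-.2689,.062]),("film",[.518,-.308,.05]),("teal",[.438,-.302,.05]),("pink",[.508,-.241,.05])):print(n,proj(c,p).round())
```

```text
pad 312.1809997558594 101.80008316040039 (63.22723388671875, 64.67094421386719) [ 0.439  -0.1194  0.0375]
pad 311.70061683654785 28.007490158081055 (45.07685470581055, 49.816383361816406) [ 0.4415 -0.0409  0.0375]
[ 0.44711095 -0.27562496  0.25719896] [ 3.14122585e+00 -5.46769520e-05  1.53903516e+00] 0.045883969813554464
vial [244. 167.]
film [381. 193.]
teal [314. 190.]
pink [373. 137.]
```

View pics/w10.png

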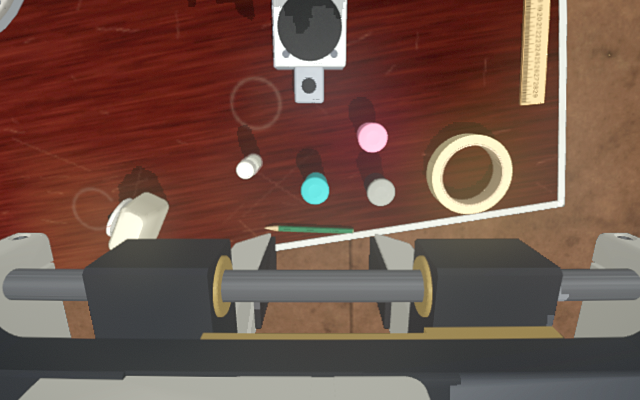

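The w10 view shows the grey film lid at (381,192), the vial cap at (245,170), and the teal and pink look-alikes at (315,188) and (372,137).

```bash
cat >> h.py <<'E'
def disk(im,box,lo,hi):
    x0,y0,x1,y1=box;m=cv2.inRange(cv2.cvtColor(im,40)[y0:y1,x0:x1],lo,hi);n,l,s,c=cv2.connectedComponentsWithStats(m);k=1+s[1:,4].argmax()
    cn=max(cv2.findContours((l==k).astype(np.uint8),0,1)[0],key=len);(u,v),r=cv2.minEnclosingCircle(cn);e=cv2.fitEllipse(cn);return (e[0][0]+x0,e[0][1]+y0),e[1],s[k].tolist()
E
python3 - <<'E'
from h import *
import pickle
w=pickle.load(open("w10.pkl","rb"));im=cv2.imread("pics/w10.png")
q,a,s=disk(im,(360,172,402,214),(0,0,110),(180,70,255));print("film",q,a,s,onz(w,*q,.05).round(4))
q,a,s=disk(im,(230,150,266,186),(0,0,150),(180,90,255));print("vial",q,a,s,onz(w,*q,.062).round(4),onz(w,245,170,.062).round(4))
E
```

```text
film (380.66155433654785, 191.8493309020996) (26.904266357421875, 27.919267654418945) [7, 6, 28, 28, 629] [ 0.5174 -0.3065  0.05  ]
vial (248.35551261901855, 166.57726287841797) (18.405807495117188, 28.32383918762207) [6, 5, 26, 24, 438] [ 0.3642 -0.269   0.062 ] [ 0.36   -0.2728  0.062 ]
```

Emit:
jog_arm(plan=[[0.88,-0.39,-0.5,0,0.25],[0.88,-0.39,-1,0,0.25],[0.88,-0.39,-1,0,0.25],[0.88,-0.39,-1,0,0.25]])

```text
time: 23.0
tool_pos: [0.5166, -0.3067, 0.1743]
tool_rot: [-3.137, -0.003, 1.539]
contact_force: [-0.1, -0.3, 1.1]
opening: 0.0572
grip_force: 0.0
```

Emit:
jog_arm(plan=[[0,0,-0.5,0,0.25],[0,0,-1,0,0.25],[0,0,-1,0,0.25],[0,0,-1,0,0.25],[0,0,-1,0,0.25]])

```text
time: 23.5
tool_pos: [0.5187, -0.3091, 0.1005]
tool_rot: [3.137, 0.003, 1.538]
contact_force: [0.1, 0.4, -0.4]
opening: 0.0571
grip_force: 0.0
```

Run:
```python
from h import *
import pickle
s=readout.observe();print(s["tool_pos"],s["tool_rot"],s["opening"])
w=cams.calibration("wrist");im=cams.read_camera("wrist");cv2.imwrite("pics/w11.png",im)
u,v=proj(w,[.5174,-.3065,.05]).astype(int);print(u,v)
q,a,s=disk(im,(u-32,v-32,u+32,v+32),(0,0,110),(180,70,255));print("film",q,a,s,onz(w,*q,.05).round(4),tri([(w,*q),(pickle.load(open("w10.pkl","rb")),380.7,191.8)]).round(4))
```

```text
[ 0.51867923 -0.3090716   0.10050249] [3.13720715 0.00318802 1.53769598] 0.057070676609334195
318 201
film (np.float64(319.20787811279297), np.float64(201.57368850708008)) (42.77687454223633, 44.33245086669922) [11, 11, 45, 44, 1550] [ 0.5179 -0.3064  0.05  ] [ 0.5179 -0.3072  0.0474]
```

Emit:
jog_arm(plan=[[0,0.02,-0.4,0,0.25],[0,0.02,-0.7,0,0.25],[0,0.02,-0.9,0,0.25],[0,0.02,-1,0,0.25],[0,0.02,-1,0,0.25]])

```text
time: 24.05
tool_pos: [0.5176, -0.3066, 0.0174]
tool_rot: [3.141, 0.0, 1.538]
contact_force: [-0.2, -0.2, 0.1]
opening: 0.0574
grip_force: 0.0
```

Emit:
jog_arm(plan=[[0,0,-0.15,0,0.25],[0,0,-0.32,0,0.25],[0,0,-0.32,0,0.25],[0,0,-0.32,0,0.25],[0,0,-0.32,0,-1],[0,0,-0.32,0,-1],[0,0,-0.32,0,-1],[0,0,-0.32,0,-1],[0,0,-0.32,0,-1],[0,0,-0.32,0,-1]], squeeze=8)

```text
time: 25.05
tool_pos: [0.5175, -0.3065, -0.0084]
tool_rot: [3.141, 0.0, 1.538]
contact_force: [0.5, -0.5, 2.0]
opening: 0.0315
grip_force: 8.0
```

Emit:
jog_arm(plan=[[0,0,0.3,0,-1],[0,0,0.7,0,-1],[0,0,1,0,-1],[0,0,1,0,-1]])

```text
time: 25.45
tool_pos: [0.5192, -0.3078, 0.075]
tool_rot: [3.136, 0.004, 1.538]
contact_force: [0.3, -0.9, -0.4]
opening: 0.0316
grip_force: 8.0
```

Emit:
jog_arm(plan=[[0,0.3,0.3,0,-1],[-0.184,0.882,0.3,0,-1],[-0.184,0.882,0.3,0,-1],[-0.184,0.882,0.3,0,-1]])

```text
time: 25.85
tool_pos: [0.5022, -0.2349, 0.0948]
tool_rot: [-3.141, -0.0, 1.539]
contact_force: [-0.1, -0.5, -0.6]
opening: 0.0313
grip_force: 8.0
```

Emit:
jog_arm(plan=[[-0.1,0.5,0,0,-1],[-0.184,0.882,0,0,-1],[-0.184,0.882,0,0,-1]])

```text
time: 26.15
tool_pos: [0.487, -0.163, 0.0946]
tool_rot: [-3.14, -0.002, 1.539]
contact_force: [0.5, -0.5, 0.5]
opening: 0.0314
grip_force: 8.0
```

Emit:
jog_arm(plan=[[-0.1,0.5,0,0,-1],[-0.184,0.882,0,0,-1],[-0.184,0.882,0,0,-1]])

```text
time: 26.45
tool_pos: [0.4726, -0.093, 0.0948]
tool_rot: [-3.14, -0.001, 1.54]
contact_force: [-0.0, -0.4, 0.0]
opening: 0.0316
grip_force: 8.0
```

Emit:
jog_arm(plan=[[-0.1,0.5,0,0,-1],[-0.184,0.882,0,0,-1],[-0.184,0.882,0,0,-1]])

```text
time: 26.75
tool_pos: [0.4584, -0.0229, 0.095]
tool_rot: [-3.141, -0.0, 1.54]
contact_force: [1.2, -0.8, 0.1]
opening: 0.0316
grip_force: 8.0
```

Emit:
jog_arm(plan=[[-0.1,0.5,0,0,-1],[-0.184,0.882,0,0,-1],[-0.184,0.882,0,0,-1],[-0.184,0.882,0,0,-1],[-0.184,0.882,0,0,-1],[-0.184,0.882,0,0,-1]])

```text
time: 27.35
tool_pos: [0.4445, 0.0451, 0.0953]
tool_rot: [3.141, 0.0, 1.536]
contact_force: [-0.8, 0.1, -0.4]
opening: 0.0317
grip_force: 8.0
```

Emit:
jog_arm(plan=[[0,0.015,-0.3,0,-1],[0,0.015,-0.55,0,-1],[0,0.015,-0.72,0,-1],[0,0.015,-0.77,0,-1],[0,0.015,-0.8,0,-1],[0,0.015,-0.82,0,-1],[0,0.015,-0.82,0,-1],[0,0.015,-0.82,0,-1]])

```text
time: 28.15
tool_pos: [0.4442, 0.0476, 0.0302]
tool_rot: [3.14, 0.0, 1.538]
contact_force: [0.1, -0.3, 0.8]
opening: 0.0314
grip_force: 8.0
```

Run:
```python
from h import *
s=readout.observe();print(s["tool_pos"],s["contact_force"],s["opening"])
```

```text
[0.44418565 0.04757555 0.03024643] [ 0.0653035  -0.29887811  0.82668106] 0.03135353943753027
```

Emit:
jog_arm(plan=[[0,-0.012,-0.005,0,-1],[0,-0.012,-0.008,0,-1],[0,-0.012,-0.008,0,0.25],[0,-0.012,-0.008,0,0.25],[0,-0.012,-0.008,0,0.25],[0,-0.012,-0.008,0,0.25],[0,-0.012,-0.008,0,0.25],[0,-0.012,-0.008,0,0.25]])

```text
time: 28.95
tool_pos: [0.4437, 0.0467, 0.0291]
tool_rot: [3.142, 0.0, 1.538]
contact_force: [-0.1, 0.1, -0.5]
opening: 0.0571
grip_force: 0.0
```

Emit:
jog_arm(plan=[[0,0,0.2,0,0.25],[0,0,0.6,0,0.25],[0,0,1,0,0.25],[0,0,1,0,0.25]])

```text
time: 29.35
tool_pos: [0.4465, 0.0465, 0.1127]
tool_rot: [3.134, 0.0, 1.538]
contact_force: [-0.4, 0.0, -0.3]
opening: 0.0572
grip_force: 0.0
```

Emit:
jog_arm(plan=[[-0.13,-0.5,0.5,0,0.1],[-0.26,-1,0.5,0,0.1],[-0.26,-1,0.5,0,0.1],[-0.26,-1,0.5,0,0.1]])

```text
time: 29.75
tool_pos: [0.4226, -0.034, 0.1487]
tool_rot: [-3.141, -0.0, 1.535]
contact_force: [0.4, 0.3, 0.7]
opening: 0.0509
grip_force: 0.0
```

Emit:
jog_arm(plan=[[-0.13,-0.5,0,0,0.1],[-0.26,-1,0,0,0.1],[-0.26,-1,0,0,0.1]])

```text
time: 30.05
tool_pos: [0.4015, -0.1155, 0.1483]
tool_rot: [-3.14, 0.0, 1.535]
contact_force: [1.0, 0.8, -0.6]
opening: 0.0505
grip_force: 0.0
```

Emit:
jog_arm(plan=[[-0.13,-0.5,0,0,0.1],[-0.26,-1,0,0,0.1],[-0.26,-1,0,0,0.1]])

```text
time: 30.35
tool_pos: [0.3812, -0.1954, 0.1484]
tool_rot: [-3.141, 0.0, 1.535]
contact_force: [0.2, 0.9, -1.1]
opening: 0.0503
grip_force: 0.0
```

Emit:
jog_arm(plan=[[-0.13,-0.5,0,0,0.1],[-0.26,-1,0,0,0.1],[-0.26,-1,0,0,0.1],[-0.26,-1,0,0,0.1],[-0.26,-1,0,0,0.1],[-0.26,-1,0,0,0.1]])

```text
time: 30.95
tool_pos: [0.3611, -0.2717, 0.149]
tool_rot: [-3.141, -0.001, 1.54]
contact_force: [-0.2, 0.5, -0.0]
opening: 0.0503
grip_force: 0.0
```

Run:
```python
from h import *
import pickle
s=readout.observe();print(s["tool_pos"],s["tool_rot"],s["opening"])
w=cams.calibration("wrist");im=cams.read_camera("wrist");cv2.imwrite("pics/w12.png",im);pickle.dump(w,open("w12.pkl","wb"))
u,v=proj(w,[.3605,-.2725,.062]).astype(int);print(u,v)
h=cv2.cvtColor(im,40)[v-36:v+36,u-30:u+30]
for r in range(0,72,4): print(v-36+r,' '.join(f"{x:3d}" for x in h[r,::3,2]))
```

```text
[ 0.36111287 -0.27169296  0.14895242] [-3.14144678e+00 -6.61175574e-04  1.53984744e+00] 0.05025402142262492
320 194
158 135 136 135 124 103 104 103 107 105 107 109 121 139 138 137 135 133 131 128 125
162 129 130 132 133 127 108 109 109 111 109 107 104 128 128 128 129 131 131 134 135
166 135 133 131 129 120 101 104 107 106 105 106 107 120 135 136 133 130 127 126 120
170 138 136 136 133 133 124 104 110 154 180 185 152 119 129 127 124 124 124 126 128
174 133 131 131 131 133 123 114 184 217 221 223 224 197 143 137 135 130 129 127 129
178 135 138 142 143 144 143 161 226 250 246 248 255 244 171 129 129 128 129 126 128
182 142 144 147 148 147 142 186 216 210 218 221 217 223 215 133 136 139 142 146 150
186 146 145 142 140 138 137 197 243 255 255 255 255 255 215 148 147 148 147 142 137
190 141 140 138 136 133 130 237 255 255 255 255 255 255 255 142 131 130 128 127 126
194 136 138 140 142 144 142 255 255 255 255 255 255 255 255 128 132 130 134 137 137
198 136 136 141 141 142 139 235 255 255 255 255 255 255 255 131 140 138 136 135 131
202 140 140 139 136 132 133 126 255 255 255 255 255 255 128 136 138 139 128 125 125
206 141 143 143 141 136 133 132 131 126 159 176 135 134 138 140 139 145 151 146 147
210 137 142 143 145 143 142 142 143 145 145 141 140 140 139 137 134 133 133 141 145
214 141 142 143 143 144 144 145 145 144 145 143 144 143 141 141 137 141 136 131 130
218 144 144 147 148 148 149 145 143 141 139 135 135 133 132 130 138 136 134 133 134
222 143 142 140 140 140 138 137 137 138 137 137 136 133 141 138 135 135 137 136 134
226 139 139 139 142 143 136 136 135 134 135 136 136 144 143 144 144 143 142 139 142
```

The vial cap is centred at about (319.5,195), almost directly under the tool. I lower and grip it.

Emit:
jog_arm(plan=[[-0.01,-0.02,-0.4,0,0.1],[-0.01,-0.02,-0.8,0,0.1],[-0.01,-0.02,-0.95,0,0.1],[-0.01,-0.02,-1,0,0.1],[-0.01,-0.02,-1,0,0.1]])

```text
time: 31.5
tool_pos: [0.36, -0.2744, 0.0691]
tool_rot: [-3.141, -0.0, 1.538]
contact_force: [0.1, 0.2, 0.4]
opening: 0.0504
grip_force: 0.0
```

Emit:
jog_arm(plan=[[0,0,-0.4,0,0.1],[0,0,-0.7,0,0.1],[0,0,-0.85,0,0.1],[0,0,-0.85,0,0.1],[0,0,-0.85,0,-1],[0,0,-0.85,0,-1],[0,0,-0.85,0,-1],[0,0,-0.85,0,-1],[0,0,-0.85,0,-1],[0,0,-0.85,0,-1]])

```text
time: 32.5
tool_pos: [0.36, -0.2752, 0.0015]
tool_rot: [3.141, 0.001, 1.538]
contact_force: [-0.4, 0.6, 4.0]
opening: 0.0208
grip_force: 7.9
```

Emit:
jog_arm(plan=[[0,0,0.3,0,-1],[0,0,0.7,0,-1],[0,0,1,0,-1],[0,0,1,0,-1]])

```text
time: 32.9
tool_pos: [0.3612, -0.2764, 0.0838]
tool_rot: [3.137, 0.004, 1.538]
contact_force: [0.5, -0.2, 0.2]
opening: 0.0206
grip_force: 7.9
```

Emit:
jog_arm(plan=[[0,0.2,0.25,0,-1],[0.2,0.6,0.25,0,-1],[0.34,0.97,0.25,0,-1],[0.34,0.97,0.25,0,-1]])

```text
time: 33.3
tool_pos: [0.3868, -0.1942, 0.1001]
tool_rot: [-3.14, -0.002, 1.541]
contact_force: [0.2, -1.0, -1.3]
opening: 0.021
grip_force: 7.9
```

Emit:
jog_arm(plan=[[0.17,0.5,0,0,-1],[0.34,0.97,0,0,-1],[0.34,0.97,0,0,-1]])

```text
time: 33.6
tool_pos: [0.4142, -0.1167, 0.1002]
tool_rot: [-3.14, -0.002, 1.541]
contact_force: [0.7, -0.7, -0.5]
opening: 0.0207
grip_force: 7.9
```

Emit:
jog_arm(plan=[[0.17,0.5,0,0,-1],[0.34,0.97,0,0,-1],[0.34,0.97,0,0,-1],[0.34,0.97,0,0,-1],[0.34,0.97,0,0,-1],[0.34,0.97,0,0,-1],[0.34,0.97,0,0,-1]])

```text
time: 34.3
tool_pos: [0.4411, -0.0432, 0.101]
tool_rot: [-3.142, 0.0, 1.536]
contact_force: [0.0, -0.7, 0.6]
opening: 0.0207
grip_force: 7.9
```

Emit:
jog_arm(plan=[[0,0,-0.3,0,-1],[0,0,-0.55,0,-1],[0,0,-0.68,0,-1],[0,0,-0.72,0,-1],[0,0,-0.75,0,-1],[0,0,-0.77,0,-1],[0,0,-0.77,0,-1],[0,0,-0.77,0,-1]])

```text
time: 35.1
tool_pos: [0.4417, -0.0422, 0.04]
tool_rot: [3.141, 0.0, 1.538]
contact_force: [-0.1, 0.2, -0.9]
opening: 0.0204
grip_force: 7.9
```

Emit:
jog_arm(plan=[[0,0,-0.006,0,-1],[0,0,-0.01,0,-1],[0,0,-0.01,0,0.1],[0,0,-0.01,0,0.1],[0,0,-0.01,0,0.1],[0,0,-0.01,0,0.1],[0,0,-0.01,0,0.1],[0,0,-0.01,0,0.1]])

```text
time: 35.9
tool_pos: [0.4413, -0.0421, 0.0387]
tool_rot: [-3.142, -0.0, 1.538]
contact_force: [-0.5, 0.2, 0.5]
opening: 0.0503
grip_force: 0.0
```

Emit:
jog_arm(plan=[[0,0,0.2,0,0.1],[0,0,0.6,0,0.1],[0,0,1,0,0.1],[0,0,1,0,0.1]])

```text
time: 36.3
tool_pos: [0.444, -0.0428, 0.1223]
tool_rot: [3.134, 0.002, 1.538]
contact_force: [0.2, -0.3, -1.5]
opening: 0.0504
grip_force: 0.0
```

Emit:
jog_arm(plan=[[0.1,0.5,1,0,0.4],[0.11,0.95,1,0,0.4],[0.11,0.95,1,0,0.4],[0.11,0.95,1,0,0.4]])

```text
time: 36.7
tool_pos: [0.4505, 0.035, 0.199]
tool_rot: [3.14, 0.0, 1.541]
contact_force: [0.6, 0.2, 0.2]
opening: 0.0641
grip_force: 0.0
```

Emit:
jog_arm(plan=[[0.11,0.5,0,0,0.4],[0.11,0.95,0,0,0.4],[0.11,0.95,0,0,0.4]])

```text
time: 37.0
tool_pos: [0.4579, 0.1117, 0.1966]
tool_rot: [-3.138, -0.0, 1.541]
contact_force: [0.9, -0.2, -0.8]
opening: 0.0642
grip_force: 0.0
```

Emit:
jog_arm(plan=[[0.11,0.5,0,0,0.4],[0.11,0.95,0,0,0.4],[0.11,0.95,0,0,0.4]])

```text
time: 37.3
tool_pos: [0.4672, 0.1872, 0.1967]
tool_rot: [-3.139, 0.0, 1.54]
contact_force: [-0.2, -1.1, -0.9]
opening: 0.0645
grip_force: 0.0
```

Emit:
jog_arm(plan=[[0.11,0.5,0,0,0.4],[0.11,0.95,0,0,0.4],[0.11,0.95,0,0,0.4]])

```text
time: 37.6
tool_pos: [0.4764, 0.2629, 0.1968]
tool_rot: [-3.139, 0.001, 1.54]
contact_force: [-0.1, -1.5, -0.3]
opening: 0.0646
grip_force: 0.0
```

Emit:
jog_arm(plan=[[0.11,0.5,0,0,0.4],[0.11,0.95,0,0,0.4],[0.11,0.95,0,0,0.4],[0.11,0.95,0,0,0.4],[0.11,0.95,0,0,0.4],[0.11,0.95,0,0,0.4]])

```text
time: 38.2
tool_pos: [0.4857, 0.3361, 0.1986]
tool_rot: [-3.141, 0.001, 1.536]
contact_force: [0.4, -0.1, 0.2]
opening: 0.0642
grip_force: 0.0
```

Run:
```python
from h import *
import pickle
s=readout.observe();print(s["tool_pos"],s["tool_rot"],s["opening"])
w=cams.calibration("wrist");im=cams.read_camera("wrist");cv2.imwrite("pics/w13.png",im);pickle.dump(w,open("w13.pkl","wb"))
u,v=proj(w,[.486,.341,.117]).astype(int);print(u,v)
q,a,s=disk(im,(u-45,v-50,u+45,v+50),(0,0,0),(180,255,75));print("cap",q,a,s,onz(w,*q,.117).round(4))
h=cv2.cvtColor(im,40)[v-50:v+50,u-45:u+45]
for r in range(0,100,6): print(v-50+r,' '.join(f"{x:3d}" for x in h[r,::4,2]))
```

```text
[0.48566947 0.33609013 0.19861351] [-3.14139533e+00  6.68725142e-04  1.53606458e+00] 0.064205759309614
321 188
cap (np.float64(321.6380844116211), np.float64(186.54011917114258)) (40.30984115600586, 41.60063171386719) [25, 28, 42, 42, 1305] [0.4866 0.3429 0.117 ]
138 255 144  94  93  91  90  87  84  84  81  83  87  87  79  77  77  77  98  93  87  83  83  89
144 211 216 107  87  88  85  83  82 101 138 143 144 142 140 132  98  73  81  93  90  88  86  82
150 212 213 192  92  77  79  92 137 156 178 177 175 176 176 175 150 131  96  95  96  93  92  97
156 212 214 216  99  84  94 143 174 174 175 176 179 177 177 176 177 177 135  95  87  87  88  89
162 214 222 255  93  90 122 173 173 176 175 174 176 177 177 177 175 176 174 126  98  97  90  88
168  95  99  99  99 117 151 173 174 173  63  52  55  55  53  87 178 176 176 148 161  86  88  89
174  95 100  98  97 129 149 170 160  57  68  75  71  68  68  65  53 174 172 154 163  90  90  89
180  93  89  86  89 128 150 153  56  66  65  64  65  67  66  73  66  52 159 157 157  88  84  82
186  98  96  97  97 130 130 135  74  64  70  65  65  66  67  64  65  61 167 153 136  85  87  92
192  91  89  87  92 108 133 126  66  64  65  64  64  66  65  64  64  61 158 146 104  92  83  80
198  98  94  93  88  89 109 130  69  65  63  64  63  63  66  86  63 105 138 119  95  94  92  91
204 106 106 103 102  98  92  90 134 117  82  62  64  62  69  63 131 139  98 102 101  98  97  93
210  99 102 102 100 103  97  98  98  96  96 126 133 133 124  91  92  92  98 100 102  96  93  91
216 104 102 100  99  98  93  92  93  96  99  99 100 100  97  96  98  98  97 101 102 101  94  90
222  91  95  97 100  96  97  98  97 102 104 105 108 108 104  98  94  94  95  96  96  94  95  91
228  97 102 104 103 102  99  90  92  93  94  96  97  98  99  92  94  99  97  94  90  84  83  82
234 101 102 103  99  98  96  97 100 103  99  97  96  98 101 101 102 104 102 102 103 101  99  93
```

The cap is centred at (.4866,.3424) and about 34 mm wide. I lower so the tips reach about 95 mm and grip the cap.

Emit:
jog_arm(plan=[[0.01,0.075,-0.3,0,0.4],[0.01,0.075,-0.6,0,0.4],[0.01,0.075,-0.8,0,0.4],[0.01,0.075,-0.8,0,0.4],[0.01,0.075,-0.8,0,0.4]])

```text
time: 38.75
tool_pos: [0.4865, 0.3435, 0.1353]
tool_rot: [3.141, -0.0, 1.537]
contact_force: [-0.6, 0.2, 0.7]
opening: 0.0648
grip_force: 0.0
```

Emit:
jog_arm(plan=[[0,0,-0.3,0,0.4],[0,0,-0.6,0,0.4],[0,0,-0.8,0,0.4],[0,0,-0.9,0,0.4],[0,0,-0.92,0,0.4],[0,0,-0.92,0,0.4]])

```text
time: 39.35
tool_pos: [0.4869, 0.3441, 0.0622]
tool_rot: [3.14, -0.001, 1.538]
contact_force: [-1.0, -0.1, -0.5]
opening: 0.0643
grip_force: 0.0
```

Emit:
jog_arm(plan=[[0,0,0,0,-1],[0,0,0,0,-1],[0,0,0,0,-1],[0,0,0,0,-1],[0,0,0,0,-1],[0,0,0,0,-1],[0,0,0,0,-1]], squeeze=35)

```text
time: 40.05
tool_pos: [0.4863, 0.344, 0.0614]
tool_rot: [3.141, -0.0, 1.538]
contact_force: [-0.2, -0.3, 2.8]
opening: 0.0342
grip_force: 35.0
```

Emit:
jog_arm(plan=[[0,0,0.15,0,-1],[0,0,0.4,0,-1],[0,0,0.7,0,-1],[0,0,1,0,-1],[0,0,1,0,-1]])

```text
time: 40.55
tool_pos: [0.4881, 0.3449, 0.145]
tool_rot: [3.135, -0.004, 1.538]
contact_force: [0.4, -0.4, -0.8]
opening: 0.0337
grip_force: 35.0
```

Emit:
jog_arm(plan=[[0,0,0.35,0,-1],[0,0,0.65,0,-1],[0,0,0.65,0,-1],[0,0,0.65,0,-1]])

```text
time: 40.95
tool_pos: [0.4858, 0.3437, 0.192]
tool_rot: [-3.141, 0.001, 1.538]
contact_force: [-0.8, 0.3, -2.2]
opening: 0.0342
grip_force: 35.0
```

Emit:
jog_arm(plan=[[-0.02,-0.2,0,0,-1],[-0.06,-0.55,0,0,-1],[-0.1,-0.96,0,0,-1],[-0.1,-0.96,0,0,-1]])

```text
time: 41.35
tool_pos: [0.4768, 0.2637, 0.191]
tool_rot: [-3.138, 0.003, 1.535]
contact_force: [-0.2, 0.6, -1.5]
opening: 0.0339
grip_force: 35.0
```

Emit:
jog_arm(plan=[[-0.03,-0.33,0,0,-1],[-0.06,-0.66,0,0,-1],[-0.1,-0.96,0,0,-1]])

```text
time: 41.65
tool_pos: [0.4693, 0.1896, 0.1913]
tool_rot: [-3.139, 0.001, 1.538]
contact_force: [0.9, -1.2, -1.5]
opening: 0.0339
grip_force: 35.0
```

Emit:
jog_arm(plan=[[-0.03,-0.33,0,0,-1],[-0.06,-0.66,0,0,-1],[-0.1,-0.96,0,0,-1]])

```text
time: 41.95
tool_pos: [0.4613, 0.1127, 0.1915]
tool_rot: [-3.139, 0.0, 1.538]
contact_force: [-0.1, -0.4, -1.8]
opening: 0.0339
grip_force: 35.0
```

Emit:
jog_arm(plan=[[-0.03,-0.33,0,0,-1],[-0.06,-0.66,0,0,-1],[-0.1,-0.96,0,0,-1]])

```text
time: 42.25
tool_pos: [0.4534, 0.036, 0.1916]
tool_rot: [-3.139, -0.0, 1.538]
contact_force: [0.2, 0.5, -1.6]
opening: 0.034
grip_force: 35.0
```

Emit:
jog_arm(plan=[[-0.03,-0.33,0,0,-1],[-0.06,-0.66,0,0,-1],[-0.1,-0.96,0,0,-1]])

```text
time: 42.55
tool_pos: [0.4456, -0.0407, 0.1917]
tool_rot: [-3.139, -0.001, 1.538]
contact_force: [0.2, 0.4, -1.6]
opening: 0.0345
grip_force: 35.0
```

Emit:
jog_arm(plan=[[-0.03,-0.33,0,0,-1],[-0.06,-0.66,0,0,-1],[-0.1,-0.96,0,0,-1],[-0.1,-0.96,0,0,-1],[-0.1,-0.96,0,0,-1],[-0.1,-0.96,0,0,-1],[-0.1,-0.96,0,0,-1]])

```text
time: 43.25
tool_pos: [0.4382, -0.116, 0.1928]
tool_rot: [-3.141, -0.0, 1.539]
contact_force: [0.1, 0.4, -1.4]
opening: 0.0342
grip_force: 35.0
```

Emit:
jog_arm(plan=[[0.01,-0.02,-0.3,0,-1],[0.01,-0.02,-0.6,0,-1],[0.01,-0.02,-0.85,0,-1],[0.01,-0.02,-1,0,-1],[0.01,-0.02,-1,0,-1],[0.01,-0.02,-1,0,-1]])

```text
time: 43.85
tool_pos: [0.4393, -0.1182, 0.1134]
tool_rot: [3.141, 0.0, 1.539]
contact_force: [-0.3, 0.5, -2.1]
opening: 0.0339
grip_force: 35.0
```

Emit:
jog_arm(plan=[[0,0,-0.05,0,-1],[0,0,-0.1,0,-1],[0,0,-0.14,0,-1],[0,0,-0.165,0,-1],[0,0,-0.165,0,-1],[0,0,-0.165,0,-1]])

```text
time: 44.45
tool_pos: [0.439, -0.1186, 0.0999]
tool_rot: [3.141, 0.0, 1.538]
contact_force: [-0.5, -0.4, -1.0]
opening: 0.0342
grip_force: 35.0
```

Slightly lower, then release, rise and take a final look.

Emit:
jog_arm(plan=[[0,0,-0.006,0,-1],[0,0,-0.012,0,-1],[0,0,-0.012,0,-1],[0,0,-0.012,0,0.4],[0,0,-0.012,0,0.4],[0,0,-0.012,0,0.4],[0,0,-0.012,0,0.4],[0,0,-0.012,0,0.4],[0,0,-0.012,0,0.4]])

```text
time: 45.35
tool_pos: [0.439, -0.1185, 0.099]
tool_rot: [3.141, 0.0, 1.538]
contact_force: [-0.9, 0.1, -0.2]
opening: 0.0643
grip_force: 0.0
```

Emit:
jog_arm(plan=[[0,0,0.2,0,0.4],[0,0,0.6,0,0.4],[0,0,1,0,0.4],[0,0,1,0,0.4]])

```text
time: 45.75
tool_pos: [0.4413, -0.1195, 0.1828]
tool_rot: [3.134, 0.003, 1.538]
contact_force: [-0.6, -0.4, -0.7]
opening: 0.0643
grip_force: 0.0
```

Emit:
jog_arm(plan=[[0,0,1,0,0.4],[0,-0.5,1,0,0.4],[0,-1,1,0,0.4],[0,-1,1,0,0.4]])

```text
time: 46.15
tool_pos: [0.439, -0.2023, 0.2587]
tool_rot: [3.141, 0.002, 1.534]
contact_force: [0.5, 1.7, -0.5]
opening: 0.0643
grip_force: 0.0
```

Emit:
jog_arm(plan=[[0,-1,0,0,0.4],[0,-1,0,0,0.4],[0,-1,0,0,0.4]])

```text
time: 46.45
tool_pos: [0.4384, -0.2808, 0.2571]
tool_rot: [-3.14, -0.001, 1.534]
contact_force: [0.2, -0.7, -0.9]
opening: 0.0644
grip_force: 0.0
```

Emit:
jog_arm(plan=[[0,-1,0,0,0.4],[0,-1,0,0,0.4],[0,-1,0,0,0.4],[0,-1,0,0,0.4],[0,-1,0,0,0.4]])

```text
time: 46.95
tool_pos: [0.4391, -0.3567, 0.2586]
tool_rot: [-3.141, -0.001, 1.539]
contact_force: [0.1, 0.6, 0.1]
opening: 0.0643
grip_force: 0.0
```

Run:
```python
from h import *
t=cams.read_camera("top");s=cams.read_camera("scene")
cv2.imwrite("pics/fin.png",np.vstack([cv2.resize(t[180:260,240:430],(700,295),interpolation=2),cv2.resize(s[150:260,245:495],(700,305),interpolation=2)]))
print(readout.observe()["tool_pos"])
```

```text
[ 0.4392767  -0.35698575  0.25914677]
```

View pics/fin.png

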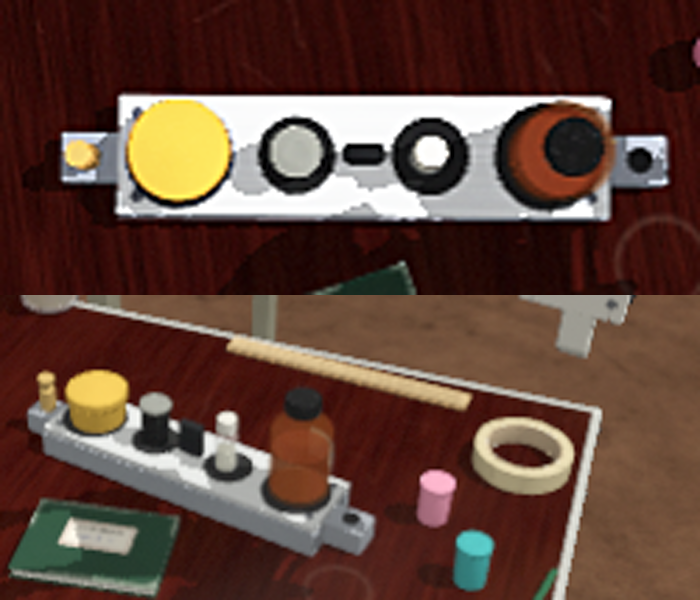

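The tray lies flat. The yellow tub, black film tub, vial and bottle stand upright on their pads in order from the post, and each looks centred once parallax is allowed for.

```bash
python3 -c "from cell import ticket;print(ticket.hand_in())"
```

```text
the job is handed in; nothing more can be done
None
```

The job is handed in at about 47 s on the robot's clock: the tray is seated flat, and the tub, film tub, vial and bottle stand upright and centred on their pads, shortest at the post end, judging by the last pictures; hand-in returned no verdict.

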